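# Hook a slide-tray holder into a slotted rack and lock it

## Robot

A 6-joint arm with a two-finger parallel gripper is mounted at the origin on the work surface. World frame = base frame: x ahead of the robot, y to its left, z up, the work surface at z = 0. Lengths are in m, angles in rad, forces in N, time in s.
With the tool pointing down it reaches from about 0.25 to 0.85 m from the base axis. Payload 12.5 kg.
Tool frame: the origin (TCP) lies midway between the tips of the shut fingers; the grasp point (between the pads) lies 19 mm behind it; z points along the fingers, x is the direction in which the jaws open and shut, and the axes are right-handed (so a half turn about z gives the same grasp; the last joint's range is limited). The gripper opens to 93 mm and grips with 3 to 60 N. Pads are 15 mm wide; open, the fingers measure 128 mm over their backs; the gripper's body (75 mm by 188 mm) begins 65 mm behind the grasp point.
Start: joints at [1.107, 0.351, 1.652, -0, 1.139, -0.085], TCP at [0.203, 0.511, 0.219] pointing down, gripper open.
Joint ranges: [-2.75, 2.75], [-0.79, 2.1], [0.01, 2.65], [-1.57, 4.71], [0.07, 3.14], [-2.87, 2.87]. Speed limits (rad/s): [2.22, 2.22, 2.79, 3.14, 3.14, 3.14].

## Interface

Orientations are given as a 3x3 rotation matrix whose columns are the frame's x, y, z axes.
In Python, from cell import r gives the robot as it stands. The module is installed in compiled form; this text tells all that it offers.
- The arm moves only by the tool arm_command, never from a script. Its argument "motion" is text: rows parted by semicolons, each of 7 numbers parted by spaces: the turn, a rotation vector about the tool's x, y, z in degrees, then the shift along the tool's x, y, z in mm, then the finger opening in mm, from 0 to 93. In form: wx wy wz x y z claw; .... A call has 1 to 5 rows; each row is the pose to reach, as a shift and turn from the pose commanded when the call began, along the tool's axes at that moment; what a row does not reach only later rows make up. A row lasts 1/8 s, in which the tool goes at most 62.5 mm and 10.7 degrees, less where a joint would pass 70% of its speed; a pose out of reach is approached as far as the arm can. A call with a gripper value outside its range is refused whole. The fingers move at their own pace and stop on an object; "squeeze" is the grip in N (left out, the last holds). Time passes only in rows, so rows that repeat a pose let the fingers close. It gives the time, the measured TCP pose, the force and the opening at its end, in the units of the state.
- r.sense(): the state, without advancing time (a new reading comes with each control period).
- r.grab_frame(name): name is "scene" or "top" or "wrist"; returns (picture, depth): 384x512x3 uint8, red, green, blue; 384x512 float32, m along the optical axis (not along the pixel's ray), 0 where there is no reading.
- r.get_calibration(name): a dict with "camera_matrix" (3x3 intrinsics, pixels), "dist" ([k1, k2, p1, p2, k3] as OpenCV has them; the pictures are not rectified), "R" (3x3) and "t" (3): a world point X has camera coordinates R X + t; the wrist camera has in their place "mount" (4x4, takes a point from camera to tool coordinates, whose origin is the TCP and whose axes are the tool frame's). Camera axes: x right, y down, z forward; pixel columns grow to the right and rows downward; lengths in m; the calibration is good to about 2 mm. A picture is of the moment at which its call begins: read the wrist's pose just before it. get_calibration takes no time and is no camera call.
- r.job_done(): hands the job in, once; it reports no verdict.
The state is a dict: "clock": time; "qpos": joint angles; "qvel": joint speeds; "joint_torque": joint torques, N m; "ee_pos": TCP position; "ee_rot": TCP orientation; "contact_force": force on the tool from outside, world axes, zero at the start; "wrist_torque": the same for the moment, N m; "width": finger opening in m.
Only numpy, scipy, OpenCV 4.12 (cv2) and the standard library are available. Lean on these libraries where they do the work, as an engineer would, in place of code of your own. Each camera call takes 0.05 s, during which the arm holds its last target.

## Task

Hang the green tray holder on the slotted rack: pass its two hooked tabs into the rack's upper pair of slots, then push it down until it snaps past the spring catch and sits fully home, and let go. The slotted panel may be clamped a little left or right in its frame, so feel for the slots; push firmly but never ram or force the holder against the rack, and leave everything else on the desk where it is.

Things in the scene. Friction and masses are not known exactly. Their poses are not given: they have to be found in the camera images.
- holder_fin (a point): green tray holder (tray 70 x 90 mm, back plate 70 mm tall at its rear) with a central upright fin to grip: 10 mm thick (y), 64 mm long (x), top 90 mm above the tray's underside, 40 mm free on both sides. Point: mid fin, 65 mm above the underside. z up, x to the back plate, whose rear face is at x +35 mm. About 0.25 kg, stands on the desk
- holder_tabs (a point): midway between the green holder's two steel tabs: on the back plate's rear face, height of the necks' undersides (35 mm behind, 13 mm below holder_fin), same axes. Tabs at y +27 and -27, 8 mm wide: neck x 0 to 5.5, z 0 to 8; hook x 5.5 to 10.5, z -10 to 8; round bump (radius 4) behind it at z -1, reaching x 14.5 mm
- upper_slots (a point): front face of the rack's upright panel, 150 mm above the desk at the upper slots' bottom edges, in the middle of the blue frame. z up, x into the panel, y along it. Slots go through 27 mm either side of the panel's own middle, 11 mm wide, z 0 to 22; but the panel is clamped anywhere within y +-10 mm of this point, which no reading tells: find the slots by feel or sight
- rack: fixed rack: blue base (x -50 to 90, y -85 to 85, 12 thick), side rails, aluminium panel 120 wide, 4 thick, to 185 mm high; origin on the desk below upper_slots, same axes. Lower slots (80 mm up) are not used. Tabs enter only with holder_tabs 10 to 14 mm above upper_slots; slide in till the plate is about 1 mm off the panel, then down 12 mm. Load limit 90 N (all contacts added, 3 to 4 times the push)
- spring_catch (a point): middle of the frame, 30 mm behind the panel's front at the orange spring bar. Its two rollers catch the tabs' bumps: by its own weight the holder stays 8 to 10 mm too high; a downward push of about 10 to 20 N snaps it past. Home, it stays, leaning slightly: holder_fin is 11 to 13 mm above upper_slots and 35 to 38 mm in front of the panel
- white_holder: white tray holder, same shape as the green one but not to be used; origin under its tray's centre
- mug: white mug, 78 mm across, 90 mm tall; origin at its foot's centre
- oil_bottle: small amber bottle, 32 mm across, 75 mm tall; origin at its foot's centre
- slide_box: blue flat slide box 90 x 160 x 35 mm; origin under its centre
- phone: phone in a red case, 78 x 155 x 10 mm; origin under its centre
- reagent_jar: white jar with blue cap, 56 mm across, 85 mm tall; origin at its foot's centre

How it is judged:
On the way:
1. the green holder's two tabs are through the upper slots with the holder still some 5 to 16 mm above its final height (x of holder_fin in the frame of upper_slots between -0.041 and -0.031 m and z of holder_fin in the frame of upper_slots between 0.018 and 0.029 m and y of holder_fin in the frame of upper_slots between -0.015 and 0.015 m), for 0.05 s.
At the end, for the whole second after the job is handed in: The green holder hangs in the upper slots, locked: holder_fin 9 to 16.5 mm above upper_slots, 32 to 41 mm in front of the panel, within 15 mm of upper_slots sideways (wherever the panel is clamped), upright and square to the panel within 0.12 rad, released (z of holder_fin in the frame of upper_slots between 0.009 and 0.0165 m and x of holder_fin in the frame of upper_slots between -0.041 and -0.032 m and y of holder_fin in the frame of upper_slots between -0.015 and 0.015 m and angle between the x axis of holder_fin and the x axis of upper_slots, either way round below 0.12 rad and angle between holder_fin's own z axis and vertical below 0.12 rad); the robot touches nothing.
It fails at once if the rack is loaded with more than 90 N, all contacts added (contact force between rack and anything else above 90 N).
It fails at once if any other loose thing on the desk is moved more than 20 mm (distance of any of white_holder, mug, oil_bottle, slide_box, phone, reagent_jar from where it was at the start of the episode above 0.02 m).
It also fails if it takes over 54 s, if anything falls off the work surface, if the arm or the gripper's body presses on something with over 40 N, if the wrist force passes 120 N, or if a joint passes its speed limit or range.

## Working session

There is one attempt and no reset: what is moved stays moved. The work goes in short steps, Python scripts to look and compute and a tool call to move; the robot and the scene stay as the last step left them, time stands still between calls to the robot, and variables do not carry over. Pictures are saved under pics/ and viewed, and the job is handed in when it is done.

Besides the shell and the picture viewer there is one more tool, called after ">>>" by a JSON object that holds its "api" and its "payload", one argument or row to a line. arm_command: Moves the arm, as the interface text tells. Its arguments: {"type":"object","properties":{"motion":{"type":"string"},"squeeze":{"type":"number"}},"required":["motion"]}

```bash
mkdir -p pics; cat > h.py <<'E'
import numpy as np, cv2
from cell import r
np.set_printoptions(precision=4,suppress=True)
def grab(n,tag):
    s=r.sense(); p,d=r.grab_frame(n)
    cv2.imwrite(f'pics/{tag}.png',p[:,:,::-1]); np.savez(f'{tag}.npz',p=p,d=d,ee=s['ee_pos'],R=s['ee_rot'])
    return p,d,s
def world(n,tag,uv):
    z=np.load(f'{tag}.npz'); d=z['d']; c=r.get_calibration(n)
    K=np.array(c['camera_matrix']); uv=np.atleast_2d(np.array(uv,float))
    n_=cv2.undistortPoints(uv[:,None,:],K,np.array(c['dist']))[:,0]
    dd=d[uv[:,1].round().astype(int),uv[:,0].round().astype(int)]
    X=np.c_[n_*dd[:,None],dd]
    if 'R' in c: W=(X-np.array(c['t']))@np.array(c['R'])
    else:
        M=np.array(c['mount']); T=X@M[:3,:3].T+M[:3,3]; W=T@z['R'].T+z['ee']
    W[dd==0]=np.nan
    return W
def cloud(n,tag):
    v,u=np.mgrid[0:384,0:512]
    return world(n,tag,np.c_[u.ravel(),v.ravel()]).reshape(384,512,3)
E
python3 - <<'E'
from h import *
print(r.sense())
for n in ['scene','top','wrist']: grab(n,n+'0')
print(r.get_calibration('wrist'))
E
```

```text
{'clock': 0.0, 'qpos': array([ 1.1074,  0.3512,  1.6524, -0.    ,  1.1391, -0.0846]), 'qvel': array([ 0.0003,  0.0009, -0.0012,  0.0004, -0.0006,  0.0007]), 'joint_torque': array([  0.0017, -49.7315, -28.5257,   0.07  ,   0.0257,  -0.0001]), 'ee_pos': array([0.2032, 0.5107, 0.2181]), 'ee_rot': array([[ 0.3699,  0.9291, -0.0005],
       [ 0.9291, -0.3699, -0.001 ],
       [-0.0012, -0.0001, -1.    ]]), 'contact_force': array([-1.1875,  0.0088,  0.5388]), 'wrist_torque': array([ 0.0119, -0.0518,  0.0435]), 'width': 0.09294326362114413}
{'camera_matrix': array([[343.3696,   0.    , 249.0605],
       [  0.    , 343.3696, 199.8015],
       [  0.    ,   0.    ,   1.    ]]), 'dist': array([0.0309, 0.    , 0.    , 0.    , 0.    ]), 'mount': array([[ 1.    , -0.0005,  0.0005, -0.0006],
       [ 0.0003,  0.9545,  0.2982, -0.0838],
       [-0.0006, -0.2982,  0.9545, -0.1659],
       [ 0.    ,  0.    ,  0.    ,  1.    ]])}
```

View pics/scene0.png

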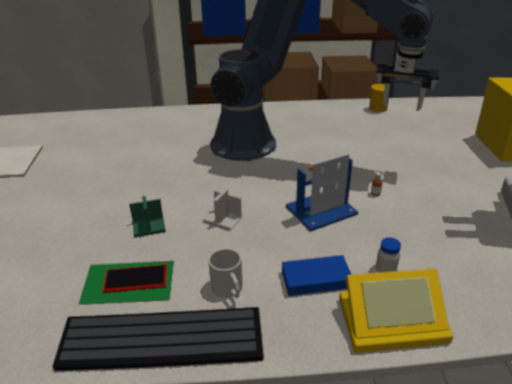

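View pics/top0.png

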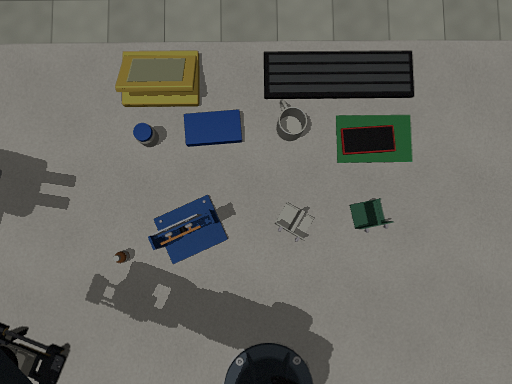

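View pics/wrist0.png

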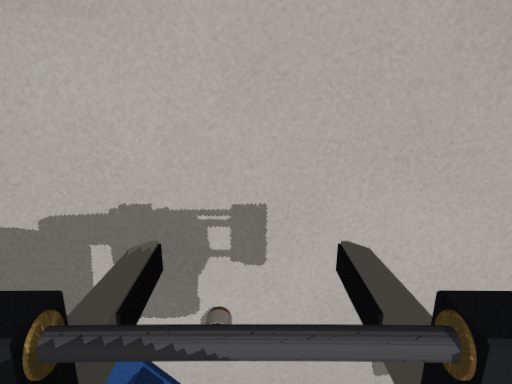

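```bash
python3 - <<'E'
from h import *
C=cloud('top','top0'); z=np.load('top0.npz'); p=z['p'].astype(int)
np.savez('C.npz',C=C)
for nm,(u0,u1,v0,v1) in dict(rack=(140,240,190,270),green=(340,400,190,240),white=(265,325,195,245)).items():
    print(nm)
    S=C[v0:v1,u0:u1]
    print(np.nanmin(S.reshape(-1,3),0),np.nanmax(S.reshape(-1,3),0))
    im=cv2.resize(z['p'][v0:v1,u0:u1,::-1],None,fx=7,fy=7,interpolation=cv2.INTER_NEAREST)
    h=np.clip(S[:,:,2]*1000/200*255,0,255).astype(np.uint8)
    h=cv2.applyColorMap(cv2.resize(h,None,fx=7,fy=7,interpolation=cv2.INTER_NEAREST),cv2.COLORMAP_JET)
    cv2.imwrite(f'pics/{nm}.png',np.vstack([im,h])[:1200] if False else cv2.resize(np.hstack([im,h]),(800,int(800*im.shape[0]/im.shape[1]/2))))
print(C[300,200])
E
```

```text
rack
[ 0.3275  0.0747 -0.0069] [0.5565 0.3609 0.1883]
green
[ 0.4061 -0.3896 -0.007 ] [ 0.5494 -0.2125  0.0952]
white
[ 0.395  -0.1711 -0.0068] [0.5377 0.0021 0.0949]
[0.2435 0.1876 0.0026]<stdin>:9: RuntimeWarning: invalid value encountered in cast
```

View pics/rack.png

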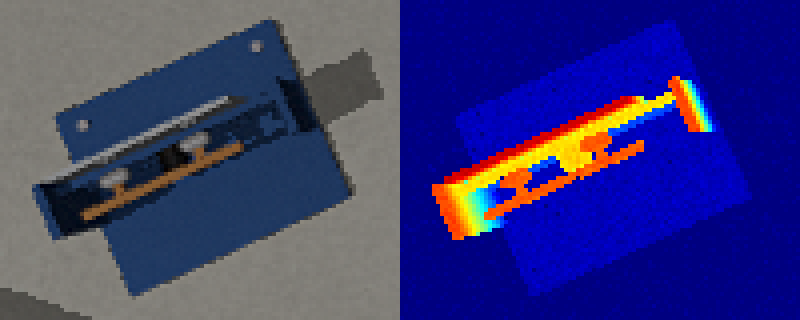

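View pics/green.png

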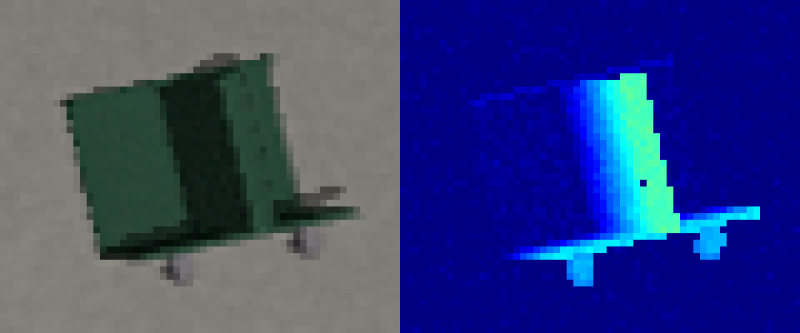

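```bash
python3 - <<'E'
from h import *
C=np.load('C.npz')['C']; z=np.load('top0.npz'); p=z['p'].astype(int)
R_,G,B=p[...,0],p[...,1],p[...,2]
def reg(u0,u1,v0,v1):
    m=np.zeros(C.shape[:2],bool); m[v0:v1,u0:u1]=1; return m&np.isfinite(C[...,2])
rk=reg(140,240,190,270)
pan=C[rk&(C[...,2]>.176)&(C[...,2]<.2)]
blue=(B>R_+30)&(B>60)
base=C[rk&blue&(C[...,2]<.025)]
rail=C[rk&(C[...,2]>.14)&(C[...,2]<.176)&(B>R_+20)]
bar=C[rk&(R_>B+30)&(R_>G+15)&(C[...,2]>.1)]
for n,q in dict(pan=pan,base=base,rail=rail,bar=bar).items():
    rect=cv2.minAreaRect(q[:,:2].astype(np.float32)*1000)
    print(n,len(q),rect,q[:,2].mean()); 
rect=cv2.minAreaRect(base[:,:2].astype(np.float32)*1000)
# panel line direction
c=pan[:,:2].mean(0);u,s,vt=np.linalg.svd(pan[:,:2]-c);print('pandir',c,vt[0],np.degrees(np.arctan2(vt[0][1],vt[0][0])))
d=vt[0]*np.sign(vt[0][1]); n=np.array([d[1],-d[0]])
print('d',d,'front n',n)
for nm,q in dict(pan=pan,base=base,rail=rail,bar=bar).items():
    a=q[:,:2]@d*1000;b=q[:,:2]@n*1000; print(nm,'along',np.percentile(a,[0,2,50,98,100]),'norm',np.percentile(b,[0,2,50,98,100]))
a=rail[:,:2]@d*1000
print(np.histogram(a,20))
print('GREEN')
gr=reg(340,410,190,245)
g=C[gr&(C[...,2]>.082)]
c=g[:,:2].mean(0);u,s,vt=np.linalg.svd(g[:,:2]-c);e=vt[0]*np.sign(vt[0][0]);f=np.array([-e[1],e[0]])
print('fin top',c,len(g),np.degrees(np.arctan2(e[1],e[0])),np.percentile((g[:,:2]-c)@e,[0,50,100]),np.percentile((g[:,:2]-c)@f,[0,50,100]),g[:,2].mean())
pl=C[gr&(C[...,2]>.045)&(C[...,2]<.075)]
print(cv2.minAreaRect(g[:,:2].astype(np.float32)*1000))
print('plate along e',np.percentile((pl[:,:2]-c)@e,[0,5,25,50,75,100]),'f',np.percentile((pl[:,:2]-c)@f,[0,100]))
tp=C[gr&(C[...,2]>.062)&(C[...,2]<.078)];
c2=tp[:,:2].mean(0);u,s,vt=np.linalg.svd(tp[:,:2]-c2); print('plate',c2,np.degrees(np.arctan2(vt[0][1],vt[0][0])),len(tp))
E
python3 - <<'E'
import sys;sys.path.insert(0,'.')
import cv2
im=cv2.imread('pics/scene0.png')[145:235,270:370]
cv2.imwrite('pics/sc_rack.png',cv2.resize(im,None,fx=6,fy=6,interpolation=cv2.INTER_CUBIC))
E
```

```text
pan 97 ((457.1850891113281, 227.6099853515625), (4.115735054016113, 119.4946060180664), 23.70952606201172) 0.1839500432823889
base 2012 ((443.6269836425781, 214.23928833007812), (138.57664489746094, 168.85887145996094), 23.625423431396484) 0.011781062721342647
rail 94 ((445.48724365234375, 214.93161010742188), (35.50148010253906, 164.14407348632812), 23.457788467407227) 0.15995082319198603
bar 114 ((434.7831115722656, 218.12872314453125), (12.696117401123047, 105.10948944091797), 24.072765350341797) 0.15716068472527217
pandir [0.457  0.2278] [-0.4015  0.9159] 113.66938731076097
d [-0.4015  0.9159] front n [0.9159 0.4015]
pan along [-34.8251 -33.6387  25.1486  82.8042  84.6688] norm [508.0599 508.0957 509.9226 512.1484 512.1921]
base along [-66.3542 -63.0188  13.4886  98.4677 102.5222] norm [423.037  424.913  470.3665 559.2092 561.6441]
rail along [-64.0787 -63.963   93.8721  99.9202 100.0992] norm [476.2458 477.3223 494.7315 511.5744 511.8966]
bar along [-27.3521 -24.1729  27.1595  75.1348  77.7547] norm [479.1344 479.6163 482.7169 490.8963 491.9212]
(array([42,  0,  0,  0,  0,  0,  1,  0,  1,  0,  0,  0,  0,  1,  0,  0,  0,
        0,  0, 49]), array([-64.0787, -55.8698, -47.6609, -39.452 , -31.2431, -23.0342,
       -14.8253,  -6.6164,   1.5925,   9.8014,  18.0103,  26.2192,
        34.4281,  42.637 ,  50.8459,  59.0548,  67.2637,  75.4725,
        83.6814,  91.8903, 100.0992]))
GREEN
fin top [ 0.4807 -0.2925] 107 11.344487218579925 [-0.0312 -0.0004  0.0324] [-0.0066  0.      0.0053] 0.0891096721581217
((481.3914794921875, -293.0739440917969), (63.60132598876953, 11.777965545654297), 11.694503784179688)
plate along e [-0.0486 -0.0443 -0.0343 -0.0315 -0.002   0.032 ] f [-0.0454  0.044 ]
plate [ 0.4633 -0.2934] -144.50576873045767 89
```

View pics/sc_rack.png

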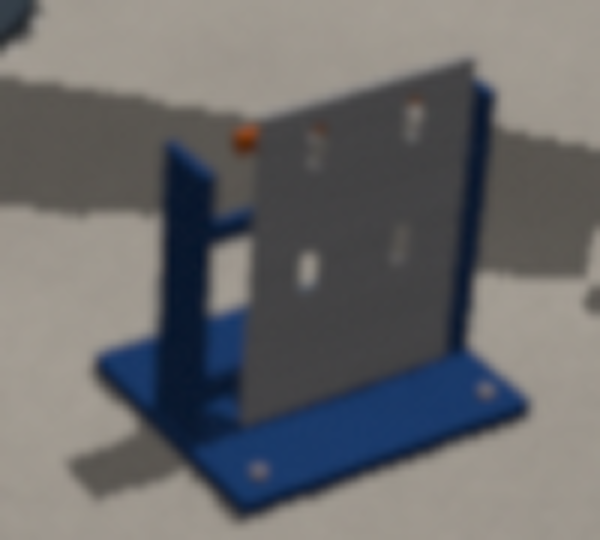

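```bash
cat >> h.py <<'E'
from scipy.spatial.transform import Rotation as Ro
def Rdown(yaw):
    a=np.radians(yaw); x=np.array([np.cos(a),np.sin(a),0]); z=np.array([0,0,-1.]); return np.c_[x,np.cross(z,x),z]
def delta(pos,yaw):
    s=r.sense(); R=np.array(s['ee_rot']); 
    print('rotvec',np.degrees(Ro.from_matrix(R.T@Rdown(yaw)).as_rotvec()).round(2),'shift',(1000*R.T@(np.array(pos)-s['ee_pos'])).round(2),'t',s['clock'])
def st():
    s=r.sense();R=s['ee_rot'];print('t',s['clock'],'p',s['ee_pos'],'yaw',np.degrees(np.arctan2(R[1,0],R[0,0])),'z',R[:,2],'F',s['contact_force'],'T',s['wrist_torque'],'w',s['width'])
E
python3 -c "
from h import *
delta((0.34,0.11,.26),101.5);delta((0.481,-.293,.20),101.5)"
```

```text
rotvec [ -0.02   0.05 -33.2 ] shift [-321.84  275.25  -41.49] t 0.15
rotvec [ -0.02   0.05 -33.2 ] shift [-644.08  555.29   18.78] t 0.15
```

>>> {"api": "arm_command", "payload": {
  "motion": "0 0 -33 -322 275 -60 93; 0 0 -33 -322 275 -60 93; 0 0 -33 -322 275 -60 93; 0 0 -33 -322 275 -60 93; 0 0 -33 -322 275 -60 93"
}}

```text
clock: 0.78
ee_pos: [0.3004, 0.2255, 0.2615]
ee_rot: [[-0.197, 0.98, 0.0], [0.98, 0.197, 0.0], [-0.0, 0.0, -1.0]]
contact_force: [1.3, 0.9, -1.4]
width: 0.0927
```

```bash
python3 -c "
from h import *
st();delta((0.481,-.293,.20),101.5)"
```

```text
t 0.775 p [0.3004 0.2255 0.2615] yaw 101.3769697048345 z [ 0.0003  0.     -1.    ] F [ 1.2981  0.9292 -1.3789] T [ 0.0455 -0.0532 -0.0088] w 0.09271267570487897
rotvec [ 0.02  0.   -0.12] shift [-543.98   74.77   61.51] t 0.775
```

>>> {"api": "arm_command", "payload": {
  "motion": "0 0 0 -544 75 60 93; 0 0 0 -544 75 60 93; 0 0 0 -544 75 60 93; 0 0 0 -544 75 60 93; 0 0 0 -544 75 60 93"
}}

```text
clock: 1.4
ee_pos: [0.4024, -0.0684, 0.2272]
ee_rot: [[-0.195, 0.981, 0.001], [0.981, 0.195, -0.0], [-0.0, 0.001, -1.0]]
contact_force: [1.0, 0.0, 1.2]
width: 0.093
```

```bash
python3 -c "
from h import *
st();delta((0.481,-.293,.20),101.5)"
```

```text
t 1.4 p [ 0.4024 -0.0684  0.2272] yaw 101.27011558204778 z [ 0.0006 -0.     -1.    ] F [0.9963 0.0379 1.2209] T [ 0.0602 -0.0102 -0.0211] w 0.09302561869701313
rotvec [ 0.04  0.01 -0.23] shift [-235.66   33.16   27.26] t 1.4
```

>>> {"api": "arm_command", "payload": {
  "motion": "0 0 0 -235 33 27 93; 0 0 0 -235 33 27 93; 0 0 0 -235 33 27 93; 0 0 0 -235 33 27 93; 0 0 0 -235 33 27 93"
}}

```text
clock: 2.02
ee_pos: [0.4806, -0.2926, 0.199]
ee_rot: [[-0.193, 0.981, -0.001], [0.981, 0.193, 0.0], [0.001, -0.001, -1.0]]
contact_force: [-1.1, 1.2, -0.7]
width: 0.0931
```

```bash
python3 -c "
from h import *
st();grab('wrist','w1');delta((0.481,-.293,.20),101.5)"
```

```text
t 2.025 p [ 0.4806 -0.2926  0.199 ] yaw 101.13944482790218 z [-0.001   0.0005 -1.    ] F [-1.1364  1.2443 -0.7273] T [0.0486 0.0354 0.0111] w 0.09311566792550009
rotvec [-0.06 -0.07 -0.3 ] shift [-2.28  0.37 -0.65] t 2.075
```

View pics/w1.png

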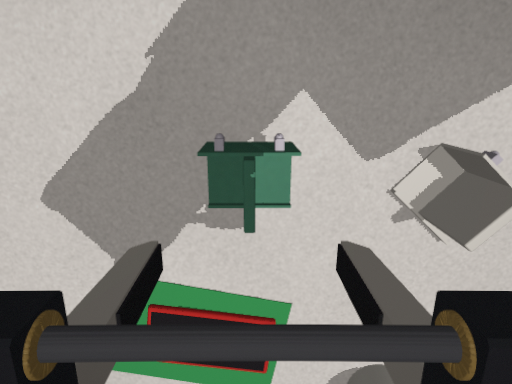

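```bash
python3 -c "
from h import *
W=cloud('wrist','w1');z=np.load('w1.npz');R=z['R'];T=(W-z['ee'])@R*1000
m=np.zeros((384,512),bool);m[150:240,200:300]=1
m&=(W[...,2]>.083)&(W[...,2]<.1)
q=T[m];print(len(q),q.mean(0),np.percentile(q[:,0],[1,99]),np.percentile(q[:,1],[1,99]),W[m][:,2].mean(),cv2.minAreaRect(q[:,:2].astype(np.float32)))
"
```

```text
879 [  0.1567  -1.4646 109.4257] [-4.5687  4.8815] [-31.9022  30.8366] 0.08961164998023465 ((0.04874086380004883, -0.3566265106201172), (63.84678649902344, 9.564976692199707), 89.79563903808594)
```

>>> {"api": "arm_command", "payload": {
  "motion": "0 0 0 0 -8 60 93; 0 0 0 0 -8 115 93; 0 0 0 0 -8 154 60; 0 0 0 0 -8 154 30; 0 0 0 0 -8 154 8",
  "squeeze": 50
}}

```text
clock: 2.7
ee_pos: [0.4735, -0.2916, 0.0481]
ee_rot: [[-0.197, 0.98, 0.002], [0.98, 0.197, -0.001], [-0.001, 0.001, -1.0]]
contact_force: [0.9, -0.9, 0.2]
width: 0.0673
```

>>> {"api": "arm_command", "payload": {
  "motion": "0 0 0 0 0 0 5; 0 0 0 0 0 0 5; 0 0 0 0 0 0 5",
  "squeeze": 50
}}

```text
clock: 3.08
ee_pos: [0.4729, -0.2919, 0.0468]
ee_rot: [[-0.196, 0.981, 0.001], [0.981, 0.196, -0.0], [-0.001, 0.001, -1.0]]
contact_force: [-0.4, -0.4, 0.5]
width: 0.0378
```

```bash
python3 -c "
from h import *
st()"
```

```text
t 3.075 p [ 0.4729 -0.2919  0.0468] yaw 101.29550936824101 z [ 0.0007 -0.0005 -1.    ] F [-0.3604 -0.3543  0.5399] T [ 0.0382 -0.0009 -0.0338] w 0.03782759671337462
```

>>> {"api": "arm_command", "payload": {
  "motion": "0 0 0 0 0 0 5; 0 0 0 0 0 0 5; 0 0 0 0 0 0 5; 0 0 0 0 0 0 5; 0 0 0 0 0 0 5",
  "squeeze": 55
}}

```text
clock: 3.7
ee_pos: [0.4728, -0.2919, 0.0463]
ee_rot: [[-0.196, 0.981, 0.0], [0.981, 0.196, -0.0], [-0.0, 0.0, -1.0]]
contact_force: [-0.1, -2.4, 0.2]
width: 0.0097
```

>>> {"api": "arm_command", "payload": {
  "motion": "0 0 0 0 0 -40 5; 0 0 0 0 0 -100 5; 0 0 0 0 0 -160 5; 0 0 0 0 0 -180 5; 0 0 0 0 0 -180 5"
}}

```text
clock: 4.32
ee_pos: [0.4729, -0.2917, 0.2271]
ee_rot: [[-0.196, 0.981, 0.001], [0.981, 0.196, -0.001], [-0.001, 0.001, -1.0]]
contact_force: [-0.1, -0.4, -2.2]
width: 0.0101
```

```bash
python3 -c "
from h import *
st();grab('wrist','w2')
W=cloud('wrist','w2');z=np.load('w2.npz');R=z['R'];T=(W-z['ee'])@R*1000
for u in [(219,150)]: pass
np.save('T2.npy',T)
n=np.array([0.9159,0.4015]);d=np.array([-0.4015,0.9159])
# approach: tool 45+27 from plate
for back in (90,60,36):
  for al in (24.9,):
    xy=(n*(512+back-8)+d*al)/1000; print(back,xy); delta((*xy,.220),113.67)
"
```

```text
t 4.325 p [ 0.4729 -0.2917  0.2271] yaw 101.29926516010019 z [ 0.0014 -0.0009 -1.    ] F [-0.0671 -0.3676 -2.233 ] T [ 0.0867  0.0282 -0.0335] w 0.010149331357450353
90 [0.534  0.2613]
rotvec [ -0.02  -0.04 -12.37] shift [529.88 168.76   5.85] t 4.375
60 [0.5066 0.2493]
rotvec [ -0.02  -0.04 -12.37] shift [523.46 139.45   5.86] t 4.375
36 [0.4846 0.2396]
rotvec [ -0.02  -0.04 -12.37] shift [518.31 116.01   5.87] t 4.375
```

View pics/w2.png

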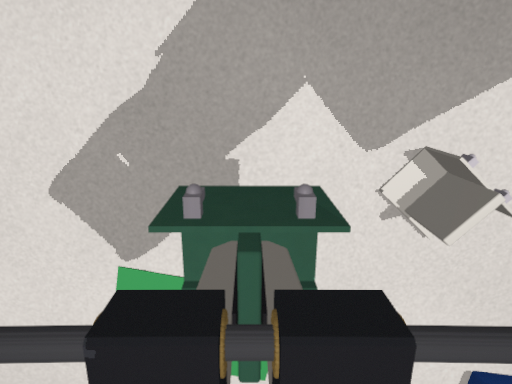

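```bash
python3 -c "
from h import *
n=np.array([0.9159,0.4015]);d=np.array([-0.4015,0.9159])
for no,al in ((620,-150),(580,24.9)):
    xy=(n*no+d*al)/1000; print(xy); delta((*xy,.24),113.67)
"
```

```text
[0.6281 0.1115]
rotvec [ -0.02  -0.04 -12.37] shift [364.63 231.62 -14.29] t 4.375
[0.5212 0.2557]
rotvec [ -0.02  -0.04 -12.37] shift [526.9  155.07 -14.14] t 4.375
```

>>> {"api": "arm_command", "payload": {
  "motion": "0 0 -12.4 365 232 -15 5; 0 0 -12.4 365 232 -15 5; 0 0 -12.4 365 232 -15 5; 0 0 -12.4 365 232 -15 5; 0 0 -12.4 365 232 -15 5"
}}

```text
clock: 5.0
ee_pos: [0.585, 0.0017, 0.2349]
ee_rot: [[-0.402, 0.916, -0.003], [0.916, 0.402, 0.0], [0.002, -0.003, -1.0]]
contact_force: [1.2, -0.3, -2.0]
width: 0.0097
```

```bash
python3 -c "
from h import *
st()
n=np.array([0.9159,0.4015]);d=np.array([-0.4015,0.9159])
for no,al in ((620,-150),(580,24.9)):
    xy=(n*no+d*al)/1000; print(xy); delta((*xy,.24),113.67)
"
```

```text
t 5.0 p [0.585  0.0017 0.2349] yaw 113.6915268270716 z [-0.0034  0.0003 -1.    ] F [ 1.152  -0.2741 -1.9978] T [-0.0316 -0.0966  0.0406] w 0.009707348754338742
[0.6281 0.1115]
rotvec [-0.17 -0.09  0.02] shift [83.33 83.58 -5.23] t 5.0
[0.5212 0.2557]
rotvec [-0.17 -0.09  0.02] shift [258.25  43.64  -4.82] t 5.0
```

>>> {"api": "arm_command", "payload": {
  "motion": "0 0 0 50 44 -5 5; 0 0 0 110 44 -5 5; 0 0 0 170 44 -5 5; 0 0 0 230 44 -5 5; 0 0 0 258 44 -5 5"
}}

```text
clock: 5.62
ee_pos: [0.5197, 0.2557, 0.2398]
ee_rot: [[-0.404, 0.915, -0.004], [0.915, 0.404, -0.001], [0.001, -0.004, -1.0]]
contact_force: [0.1, -1.1, -1.1]
width: 0.0099
```

>>> {"api": "arm_command", "payload": {
  "motion": "0 0 0 0 0 0 5; 0 0 0 0 0 0 5"
}}

```text
clock: 5.88
ee_pos: [0.5218, 0.2528, 0.2408]
ee_rot: [[-0.402, 0.916, -0.002], [0.916, 0.402, -0.001], [-0.0, -0.002, -1.0]]
contact_force: [-0.3, -0.8, -0.6]
width: 0.0097
```

```bash
python3 -c "
from h import *
st();grab('wrist','w3')
n=np.array([0.9159,0.4015]);d=np.array([-0.4015,0.9159])
for no,al in ((580,24.9),):
    xy=(n*no+d*al)/1000; print(xy); delta((*xy,.24),113.67)
"
```

```text
t 5.875 p [0.5218 0.2528 0.2408] yaw 113.6871113244245 z [-0.0019 -0.001  -1.    ] F [-0.3159 -0.7718 -0.6255] T [0.0722 0.0212 0.0204] w 0.00973681774092171
[0.5212 0.2557]
rotvec [-0.09  0.01 -0.03] shift [3.23 0.47 1.07] t 5.925
```

View pics/w3.png

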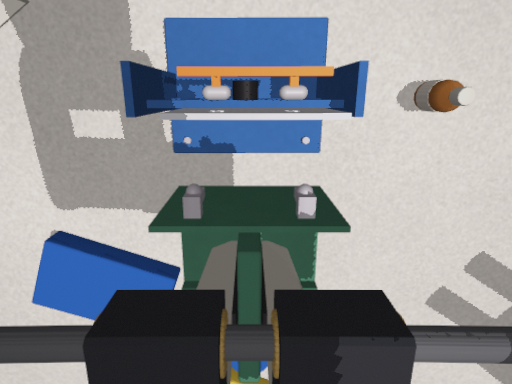

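```bash
python3 -c "
from h import *
im=cv2.imread('pics/w3.png');cv2.imwrite('pics/w3z.png',cv2.resize(im[60:225,115:375],None,fx=3,fy=3,interpolation=cv2.INTER_NEAREST))
W=cloud('wrist','w3');z=np.load('w3.npz');R=z['R'];T=(W-z['ee'])@R*1000;np.save('T3.npy',T)
m=(W[...,2]>.178)&(W[...,2]<.195);m[125:]=0;m[:100]=0
q=T[m];print(len(q),q.mean(0),[q[:,0].min(),q[:,0].max()],np.percentile(q[:,0],[0.5,99.5]),np.percentile(q[:,1],[1,99]),W[m][:,2].mean());print(cv2.minAreaRect(q[:,:2].astype(np.float32)))
nr=[np.nonzero(m[v])[0][[0,-1]] for v in range(100,125) if m[v].any()];print(nr)
# rails
p=z['p'].astype(int);blue=(p[...,2]>p[...,0]+25)
m=(W[...,2]>.15)&(W[...,2]<.17)&blue;m[125:]=0
q=T[m];print('rail',len(q),q[:,0].min(),q[:,0].max())
# tabs (gray on plate)
for u0,u1 in ((180,207),(294,320)):
  g=np.zeros((384,512),bool);g[192:218,u0:u1]=1
  g&=(abs(p[...,0]-p[...,1])<15)&(p.sum(2)>200)
  v,u=np.nonzero(g);q=T[g];print('tab',u.min(),u.max(),v.min(),v.max(),np.nanmedian(q,0),np.nanpercentile(q[:,0],[2,98]),np.nanpercentile(q[:,1],[2,98]),np.nanpercentile(q[:,2],[2,98]))
# plate rear top edge
m=np.zeros((384,512),bool);m[186:232,150:350]=1
m&=(T[...,2]<-20)&(T[...,2]>-28); q=T[m];print('plate top',len(q),[np.percentile(q[:,i],[1,50,99]) for i in range(3)])
"
```

```text
1351 [  4.3205 -69.867   56.1602] [np.float64(-56.345029981975856), np.float64(63.857918885033335)] [-55.5961  63.0761] [-71.8445 -67.8935] 0.18475381779177033
((3.7565765380859375, -69.91150665283203), (120.20086669921875, 4.117578029632568), 0.03297623246908188)
[array([251, 348]), array([160, 351]), array([160, 351]), array([160, 351]), array([160, 350]), array([160, 350]), array([160, 350]), array([160, 350])]
rail 1554 -85.50570194743761 78.75163843514537
tab 182 204 192 217 [-26.666  -34.2353 -13.124 ] [-31.2952 -22.8724] [-38.4863 -27.9384] [-14.6587  -2.9556]
tab 294 316 192 217 [ 26.2164 -33.9288 -13.1109] [22.8796 30.9027] [-38.4685 -27.5913] [-14.5778   4.3698]
plate top 1718 [array([-43.6633,  -0.1797,  43.7567]), array([-28.0216, -26.8044, -24.6509]), array([-24.6679, -23.157 , -20.1214])]
```

View pics/w3z.png

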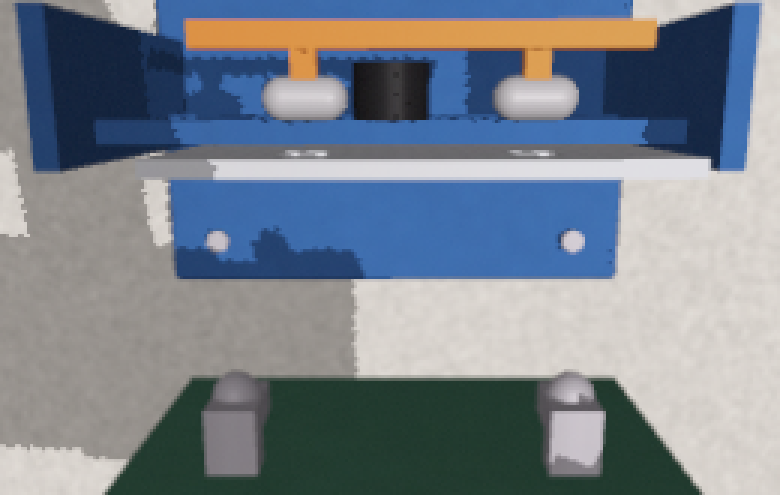

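>>> {"api": "arm_command", "payload": {
  "motion": "0 0 0 3.8 0 30 5; 0 0 0 3.8 0 70 5; 0 0 0 3.8 0 85 5; 0 0 0 3.8 0 85 5; 0 0 0 3.8 0 85 5"
}}

```text
clock: 6.55
ee_pos: [0.5213, 0.257, 0.1585]
ee_rot: [[-0.402, 0.916, 0.002], [0.916, 0.402, 0.001], [-0.0, 0.002, -1.0]]
contact_force: [-0.5, 0.1, -2.1]
width: 0.0098
```

```bash
cat > m.py <<'E'
from h import *
import sys
t=sys.argv[1]
st();grab('wrist',t)
im=cv2.imread(f'pics/{t}.png');cv2.imwrite(f'pics/{t}z.png',cv2.resize(im[60:250,115:375],None,fx=3,fy=3,interpolation=cv2.INTER_NEAREST))
W=cloud('wrist',t);z=np.load(f'{t}.npz');R=z['R'];T=(W-z['ee'])@R*1000
m=(W[...,2]>.178)&(W[...,2]<.192);m[200:]=0;m[:,:70]=0;m[:,430:]=0
p=z['p'].astype(int); m&=(p[...,1]<p[...,0]+15)&(abs(T[...,0])<80)&(T[...,1]<-25)
q=T[m];print(len(q),q.mean(0),np.percentile(q[:,0],[0.5,99.5]),W[m][:,2].mean());print(cv2.minAreaRect(q[:,:2].astype(np.float32)))
E
python3 m.py w4
```

```text
t 6.55 p [0.5213 0.257  0.1585] yaw 113.67650511699905 z [ 0.002   0.0007 -1.    ] F [-0.5421  0.1108 -2.0822] T [ 0.0073 -0.021  -0.0168] w 0.009822759237255452
3555 [  0.314  -71.3808 -26.0296] [-59.8551  59.2204] 0.18439268111875654
((-0.3585472106933594, -71.19126892089844), (120.51737213134766, 4.284965991973877), 0.02637854591012001)
```

View pics/w4z.png

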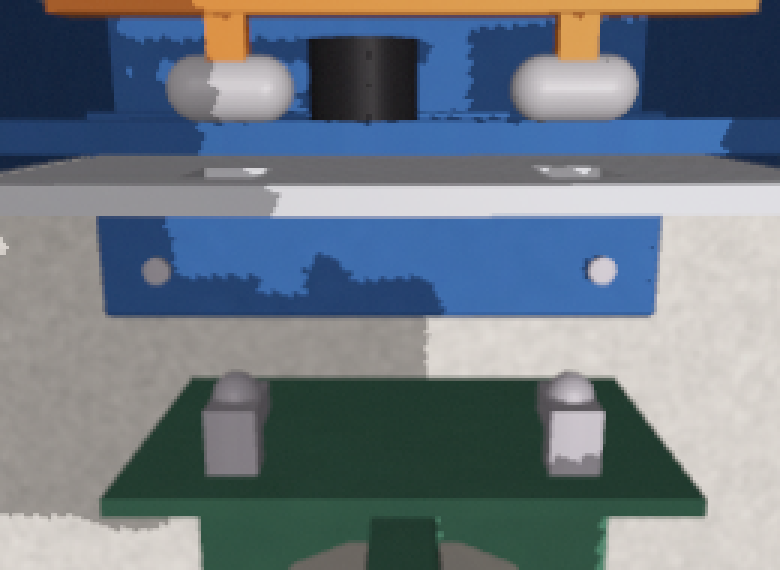

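>>> {"api": "arm_command", "payload": {
  "motion": "0 0 0 0 -12 2 5; 0 0 0 0 -20 2 5; 0 0 0 0 -23 2 5; 0 0 0 0 -23 2 5"
}}

```text
clock: 7.1
ee_pos: [0.4993, 0.2477, 0.1553]
ee_rot: [[-0.402, 0.916, 0.0], [0.916, 0.402, 0.0], [-0.0, 0.0, -1.0]]
contact_force: [-0.3, -0.6, -1.2]
width: 0.0094
```

```bash
python3 m.py w5
```

```text
t 7.1 p [0.4993 0.2477 0.1553] yaw 113.69739593592698 z [ 0.0003  0.0001 -1.    ] F [-0.2635 -0.5974 -1.2486] T [ 0.09   -0.0242 -0.0373] w 0.009388164079495689
3791 [ -0.5591 -48.0295 -28.502 ] [-59.7189  58.5636] 0.183824379771534
((-0.7729568481445312, -47.511260986328125), (120.4319839477539, 4.6270952224731445), 0.036941610276699066)
```

View pics/w5z.png

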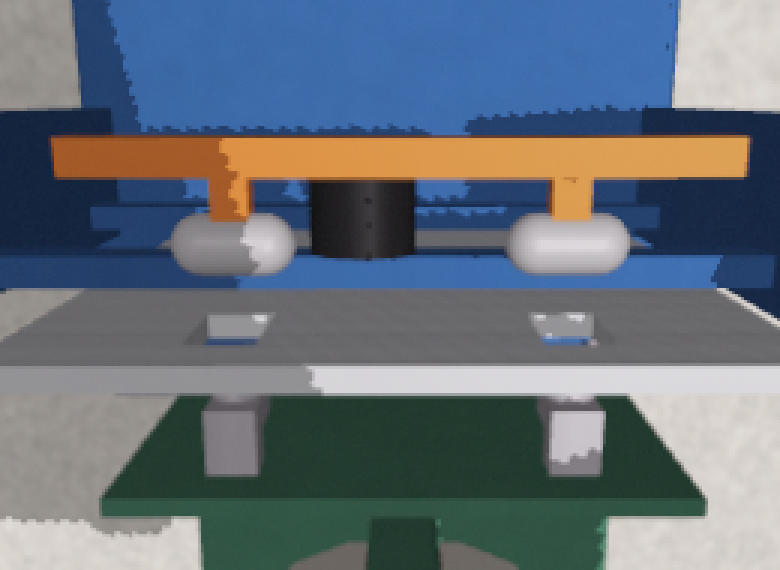

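>>> {"api": "arm_command", "payload": {
  "motion": "0 0 0 -0.5 -2 -0.7 5; 0 0 0 -0.5 -4 -0.7 5; 0 0 0 -0.5 -6 -0.7 5; 0 0 0 -0.5 -7 -0.7 5; 0 0 0 -0.5 -8 -0.7 5"
}}

```text
clock: 7.78
ee_pos: [0.4922, 0.244, 0.1558]
ee_rot: [[-0.402, 0.916, 0.0], [0.916, 0.402, 0.0], [0.0, 0.0, -1.0]]
contact_force: [-0.4, -0.4, -2.4]
width: 0.01
```

```bash
python3 m.py w6
```

```text
t 7.775 p [0.4922 0.244  0.1558] yaw 113.69447049964073 z [ 0.  0. -1.] F [-0.3687 -0.4215 -2.4404] T [0.0763 0.0539 0.0314] w 0.009999822352853379
1315 [  0.5616 -41.463  -25.5829] [-59.447   58.9672] 0.18139443719918322
((-0.26720428466796875, -41.50213623046875), (1.1903257369995117, 119.91461181640625), 89.98121643066406)
```

View pics/w6z.png

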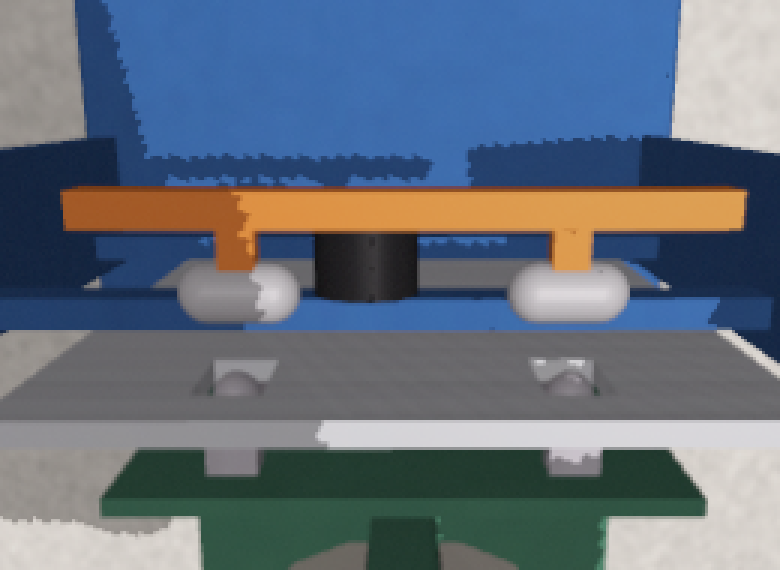

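>>> {"api": "arm_command", "payload": {
  "motion": "0 0 0 0 -2 0 5; 0 0 0 0 -4 0 5; 0 0 0 0 -5 0 5; 0 0 0 0 -6 0 5; 0 0 0 0 -6 0 5"
}}

```text
clock: 8.45
ee_pos: [0.4867, 0.2416, 0.1558]
ee_rot: [[-0.402, 0.916, 0.0], [0.916, 0.402, -0.0], [-0.0, 0.0, -1.0]]
contact_force: [0.0, 0.3, -2.5]
width: 0.0098
```

```bash
python3 m.py w7
```

```text
t 8.45 p [0.4867 0.2416 0.1558] yaw 113.69380543519719 z [ 0. -0. -1.] F [ 0.0239  0.284  -2.4538] T [0.0977 0.0045 0.0253] w 0.00979526921377733m.py:9: RuntimeWarning: Mean of empty slice.
  q=T[m];print(len(q),q.mean(0),np.percentile(q[:,0],[0.5,99.5]),W[m][:,2].mean());print(cv2.minAreaRect(q[:,:2].astype(np.float32)))
  ret = um.true_divide(
Traceback (most recent call last):
  File "m.py", line 9, in <module>
    q=T[m];print(len(q),q.mean(0),np.percentile(q[:,0],[0.5,99.5]),W[m][:,2].mean());print(cv2.minAreaRect(q[:,:2].astype(np.float32)))
                                  ~~~~~~~~~~~~~^^^^^^^^^^^^^^^^^^^
IndexError: index -1 is out of bounds for axis 0 with size 0
```

View pics/w7z.png

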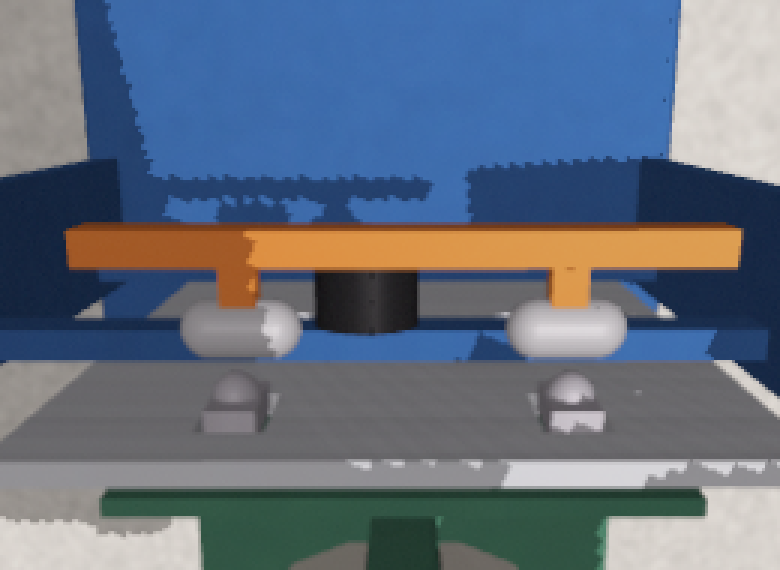

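>>> {"api": "arm_command", "payload": {
  "motion": "0 0 0 0 -0.7 0 5; 0 0 0 0 -1.4 0 5; 0 0 0 0 -1.4 0 5"
}}

```text
clock: 8.88
ee_pos: [0.4854, 0.2411, 0.1558]
ee_rot: [[-0.402, 0.916, 0.0], [0.916, 0.402, -0.0], [-0.0, 0.0, -1.0]]
contact_force: [-0.1, 0.4, -1.5]
width: 0.0099
```

```bash
python3 -c "
from h import *
st()
t='w8';grab('wrist',t)
im=cv2.imread(f'pics/{t}.png');cv2.imwrite(f'pics/{t}z.png',cv2.resize(im[190:245,115:375],None,fx=3,fy=3,interpolation=cv2.INTER_NEAREST))
W=cloud('wrist',t);z=np.load(f'{t}.npz');T=(W-z['ee'])@z['R']*1000
for v in range(205,236): print(v,T[v,200].round(1),T[v,285].round(1))"
```

```text
t 8.875 p [0.4854 0.2411 0.1558] yaw 113.69941361580236 z [ 0. -0. -1.] F [-0.0956  0.3679 -1.4993] T [ 0.0183  0.0562 -0.028 ] w 0.009938384643623501
205 [-23.1 -33.9 -13.3] [ 16.7 -33.8 -13. ]
206 [-23.  -33.6 -14. ] [ 16.4 -34.2 -15.7]
207 [-22.5 -34.2 -17.1] [nan nan nan]
208 [-22.4 -34.  -18. ] [ 16.3 -33.8 -17.4]
209 [-22.2 -34.  -19.4] [ 16.1 -33.8 -18.9]
210 [-21.9 -34.5 -22.1] [ 15.8 -34.3 -21.7]
211 [-21.9 -34.1 -22.3] [ 15.7 -34.1 -22.6]
212 [-21.8 -33.9 -23. ] [ 15.7 -33.8 -22.8]
213 [-21.5 -34.  -24.7] [ 15.5 -34.1 -25.1]
214 [-21.3 -34.1 -26.3] [ 15.4 -33.9 -25.8]
215 [-21.1 -34.2 -27.9] [ 15.3 -33.8 -26.8]
216 [-21.1 -33.8 -28.1] [ 15.  -34.5 -30. ]
217 [-21.  -33.6 -28.7] [ 15.2 -33.5 -28.4]
218 [-20.9 -33.3 -29.2] [ 15.1 -33.1 -28.7]
219 [-21.  -32.9 -29.2] [ 15.2 -32.4 -28. ]
220 [-20.9 -32.7 -29.8] [ 15.1 -32.5 -29.5]
221 [-21.  -32.  -29.2] [ 15.2 -31.8 -28.8]
222 [-21.  -31.6 -29.5] [ 15.1 -31.5 -29.2]
223 [-21.2 -30.7 -28.3] [ 15.  -31.4 -30.2]
224 [-21.  -30.7 -29.3] [ 15.2 -30.5 -28.9]
225 [-21.1 -30.  -28.8] [ 15.9 -27.6 -22.8]
226 [-22.2 -26.9 -22.1] [ 15.9 -27.3 -23.3]
227 [-22.  -26.9 -23.5] [ 16.  -26.3 -22. ]
228 [-22.  -26.4 -23.3] [ 15.9 -26.3 -23.1]
229 [-22.2 -25.6 -22.7] [ 15.9 -26.  -23.6]
230 [-22.  -25.7 -23.9] [ 15.7 -26.1 -24.9]
231 [-22.  -25.1 -23.6] [ 15.9 -25.  -23.5]
232 [-32.4   3.4  43.3] [23.6  3.8 44.1]
233 [-32.4   4.3  43.6] [23.5  4.1 43.2]
234 [-32.5   5.   43.6] [23.6  5.  43.6]
235 [-32.5   5.6  43.4] [23.6  5.6 43.4]
```

View pics/w8z.png

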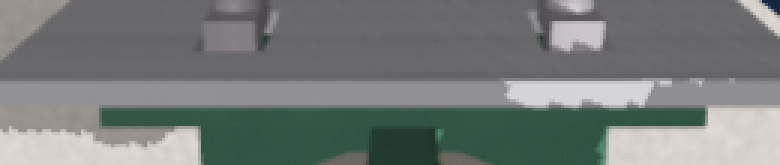

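>>> {"api": "arm_command", "payload": {
  "motion": "0 0 0 0 -0.9 0 5; 0 0 0 0 -0.9 1 5; 0 0 0 0 -0.9 2 5; 0 0 0 0 -0.9 3 5; 0 0 0 0 -0.9 4 5",
  "squeeze": 60
}}

```text
clock: 9.55
ee_pos: [0.4848, 0.2408, 0.1524]
ee_rot: [[-0.402, 0.916, 0.0], [0.916, 0.402, 0.0], [-0.0, 0.0, -1.0]]
contact_force: [-2.3, -1.2, 11.1]
width: 0.0098
```

```bash
python3 -c "
from h import *
st()"
```

```text
t 9.55 p [0.4848 0.2408 0.1524] yaw 113.6987656303462 z [ 0.0004  0.0001 -1.    ] F [-2.3411 -1.188  11.078 ] T [-0.3889  0.9647 -0.011 ] w 0.009782070738873463
```

>>> {"api": "arm_command", "payload": {
  "motion": "0 0 0 0 0 0.4 5; 0 0 0 0 0 0.8 5"
}}

```text
clock: 9.8
ee_pos: [0.4849, 0.2408, 0.1521]
ee_rot: [[-0.402, 0.916, 0.001], [0.916, 0.402, 0.0], [-0.0, 0.001, -1.0]]
contact_force: [-3.5, -1.2, 13.6]
width: 0.01
```

```bash
python3 -c "
from h import *
st()"
```

```text
t 9.8 p [0.4849 0.2408 0.1521] yaw 113.70150063150321 z [ 0.0007  0.0002 -1.    ] F [-3.4508 -1.2149 13.5602] T [-0.5004  1.1906  0.0409] w 0.009950924961908098
```

>>> {"api": "arm_command", "payload": {
  "motion": "0 0 0 0 -0.4 0.5 5; 0 0 0 0 -0.4 1 5"
}}

```text
clock: 10.05
ee_pos: [0.4848, 0.2408, 0.1515]
ee_rot: [[-0.402, 0.916, 0.002], [0.916, 0.402, 0.001], [-0.0, 0.002, -1.0]]
contact_force: [-3.0, -1.6, 14.0]
width: 0.01
```

```bash
python3 -c "
from h import *
st()"
```

```text
t 10.05 p [0.4848 0.2408 0.1515] yaw 113.70279712272199 z [ 0.0016  0.0006 -1.    ] F [-2.9977 -1.6436 13.976 ] T [-0.4013  1.094   0.0084] w 0.009968601592996082
```

>>> {"api": "arm_command", "payload": {
  "motion": "0 0 0 0 -0.2 0.5 5; 0 0 0 0 -0.3 1 5"
}}

```text
clock: 10.3
ee_pos: [0.4847, 0.2407, 0.1504]
ee_rot: [[-0.402, 0.916, 0.002], [0.916, 0.402, 0.001], [-0.0, 0.002, -1.0]]
contact_force: [-1.4, 0.4, 11.7]
width: 0.0098
```

```bash
python3 m.py w9 2>/dev/null
```

```text
t 10.3 p [0.4847 0.2407 0.1504] yaw 113.70011265357287 z [ 0.002   0.0007 -1.    ] F [-1.4409  0.3838 11.7428] T [-0.2136  0.7381 -0.0102] w 0.009756117371641598
```

View pics/w9z.png

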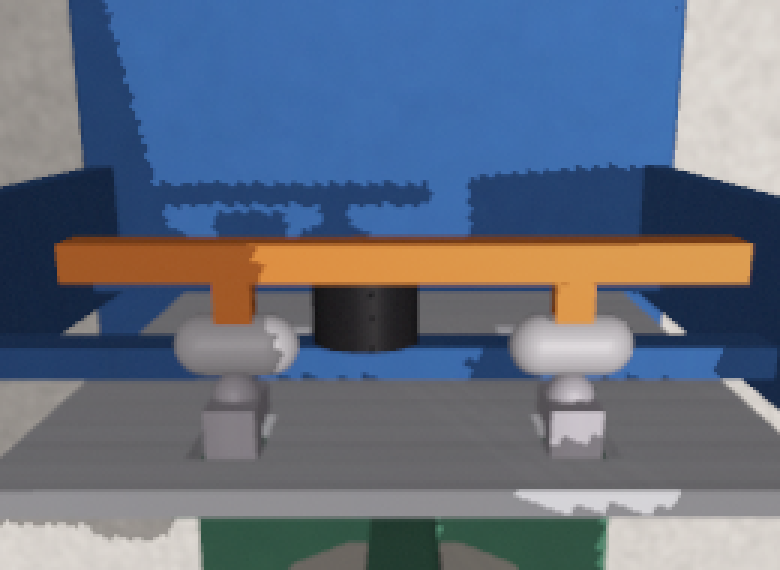

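>>> {"api": "arm_command", "payload": {
  "motion": "0 0 0 0 0 0.7 5; 0 0 0 0 0 1.4 5; 0 0 0 0 0 2 5"
}}

```text
clock: 10.72
ee_pos: [0.4847, 0.2407, 0.148]
ee_rot: [[-0.402, 0.916, 0.002], [0.916, 0.402, 0.001], [-0.0, 0.002, -1.0]]
contact_force: [-0.1, -0.1, 7.6]
width: 0.0097
```

```bash
python3 -c "
from h import *
st()"
```

```text
t 10.725 p [0.4847 0.2407 0.148 ] yaw 113.70272546061554 z [ 0.0018  0.0006 -1.    ] F [-0.1133 -0.0547  7.5695] T [-0.0767  0.3785  0.0103] w 0.009720798123058465
```

>>> {"api": "arm_command", "payload": {
  "motion": "0 0 0 0 0 0.8 5; 0 0 0 0 0 1.6 5; 0 0 0 0 0 2.4 5"
}}

```text
clock: 11.1
ee_pos: [0.4846, 0.2407, 0.1449]
ee_rot: [[-0.402, 0.916, 0.002], [0.916, 0.402, 0.001], [-0.0, 0.002, -1.0]]
contact_force: [3.3, 1.4, 0.2]
width: 0.0093
```

```bash
python3 -c "
from h import *
st()"
```

```text
t 11.1 p [0.4846 0.2407 0.1449] yaw 113.69873479082477 z [ 0.0015  0.0006 -1.    ] F [3.321  1.369  0.2476] T [ 0.2125 -0.359   0.0256] w 0.009265180236033538
```

>>> {"api": "arm_command", "payload": {
  "motion": "0 0 0 0 0.3 0.6 5; 0 0 0 0 0.3 1.2 5"
}}

```text
clock: 11.35
ee_pos: [0.4846, 0.2407, 0.1441]
ee_rot: [[-0.402, 0.916, 0.001], [0.916, 0.402, 0.0], [-0.0, 0.001, -1.0]]
contact_force: [-1.1, -0.3, 13.1]
width: 0.0095
```

```bash
python3 -c "
from h import *
st()"
```

```text
t 11.35 p [0.4846 0.2407 0.1441] yaw 113.69775186337799 z [ 0.0007  0.0002 -1.    ] F [-1.1215 -0.2541 13.0917] T [-0.1918  0.6501  0.0169] w 0.009486008979814718
```

>>> {"api": "arm_command", "payload": {
  "motion": "0 0 0 0 0 -0.8 5; 0 0 0 0 0 -1 14; 0 0 0 0 0 -1 30; 0 0 0 0 0 -1 45; 0 0 0 0 0 -1 60"
}}

```text
clock: 11.98
ee_pos: [0.4842, 0.2405, 0.1443]
ee_rot: [[-0.402, 0.916, -0.0], [0.916, 0.402, -0.0], [-0.0, -0.0, -1.0]]
contact_force: [0.4, 0.5, -0.2]
width: 0.0394
```

>>> {"api": "arm_command", "payload": {
  "motion": "0 0 0 0 0 0 60; 0 0 0 0 0 0 60; 0 0 0 0 0 0 60"
}}

```text
clock: 12.35
ee_pos: [0.4843, 0.2406, 0.1444]
ee_rot: [[-0.402, 0.916, -0.0], [0.916, 0.402, -0.0], [-0.0, -0.0, -1.0]]
contact_force: [-0.7, 0.6, 0.4]
width: 0.0598
```

```bash
python3 m.py w10 2>/dev/null
```

```text
t 12.35 p [0.4843 0.2406 0.1444] yaw 113.69768153963228 z [-0. -0. -1.] F [-0.7074  0.6124  0.3955] T [ 0.028   0.0601 -0.    ] w 0.0598288608216746
```

View pics/w10.png

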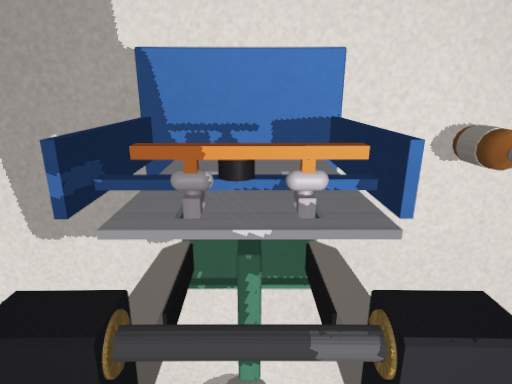

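Released: the tab bumps (192,192) and (307,192) sit below the rollers and the fin is free at column 249. Now I'll withdraw straight up.

>>> {"api": "arm_command", "payload": {
  "motion": "0 0 0 0 0 -20 60; 0 0 0 0 0 -50 60; 0 0 0 0 0 -85 60; 0 0 0 0 10 -120 60; 0 0 0 0 10 -130 60"
}}

```text
clock: 13.02
ee_pos: [0.4942, 0.2449, 0.2761]
ee_rot: [[-0.402, 0.916, 0.003], [0.916, 0.402, 0.001], [-0.0, 0.003, -1.0]]
contact_force: [-0.2, -0.5, -1.0]
width: 0.0601
```

>>> {"api": "arm_command", "payload": {
  "motion": "0 0 0 0 0 0 60; 0 0 0 0 0 0 60"
}}

```text
clock: 13.28
ee_pos: [0.4928, 0.2443, 0.2729]
ee_rot: [[-0.402, 0.916, -0.002], [0.916, 0.402, -0.001], [0.0, -0.002, -1.0]]
contact_force: [0.4, -0.3, -0.6]
width: 0.0599
```

```bash
python3 - <<'E'
from h import *
st();grab('wrist','w11');grab('scene','s11')
W=cloud('wrist','w11');z=np.load('w11.npz');p=z['p'].astype(int)
n=np.array([0.9159,0.4015]);d=np.array([-0.4015,0.9159])
q=W.reshape(-1,3);nn=(W[...,:2]@n)*1000;al=(W[...,:2]@d)*1000
m=(W[...,2]>.178)&(W[...,2]<.195)&(p[...,1]<p[...,0]+12)&(nn<530)&(abs(al-25)<80);print('panel',m.sum(),np.percentile(nn[m],[1,50,99]),np.percentile(al[m],[1,99]),np.median(W[m][:,2]))
g=(p[...,1]>p[...,0]+12)&(W[...,2]>.175)&(W[...,2]<.21);
print('fin top',g.sum(),np.percentile(nn[g],[1,50,99]),np.percentile(al[g],[1,50,99]),np.percentile(W[g][:,2],[2,50,98]))
A=np.c_[nn[g],al[g],np.ones(g.sum())];print('slope',np.linalg.lstsq(A,W[g][:,2]*1000,rcond=None)[0])
c=np.c_[nn[g],al[g]];print(cv2.minAreaRect(c.astype(np.float32)))
im=cv2.imread('pics/s11.png')[135:235,260:380];cv2.imwrite('pics/s11z.png',cv2.resize(im,None,fx=5,fy=5,interpolation=cv2.INTER_CUBIC))
E
```

```text
t 13.275 p [0.4928 0.2443 0.2729] yaw 113.6976777748521 z [-0.0022 -0.0009 -1.    ] F [ 0.4144 -0.2643 -0.5914] T [ 0.063   0.024  -0.0171] w 0.05988097298934257
panel 1130 [507.1537 508.8487 511.2785] [-33.0734  84.8401] 0.1846337223226067
fin top 986 [516.7283 543.535  579.1462] [21.144  25.7741 30.4407] [0.1793 0.1864 0.1881]
slope [ -0.0012   0.0267 186.1112]
((548.3662719726562, 26.061702728271484), (9.944811820983887, 63.70250701904297), 89.95320892333984)
```

View pics/w11.png

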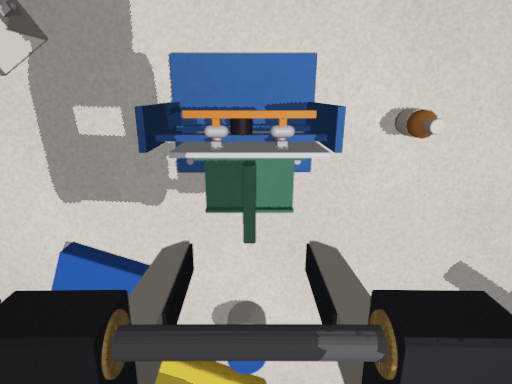

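View pics/s11z.png

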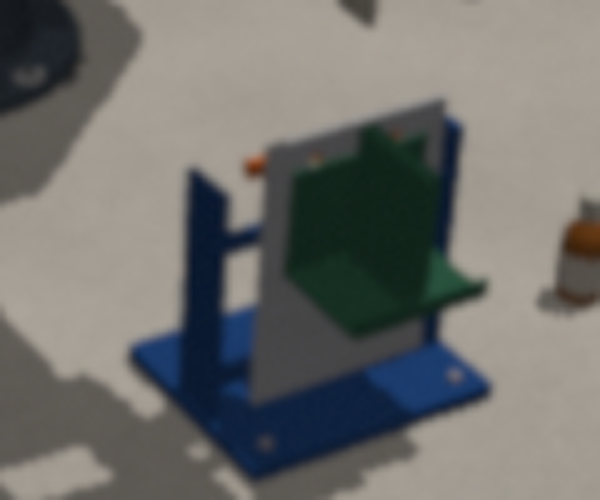

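```bash
python3 -c "
from h import *
r.job_done();st()"
```

```text
the job is handed in; nothing more can be done
the job is handed in; nothing more can be done
```

The green holder is hanging in the upper slots, locked past the spring catch and released. I handed the job in after about 13 s of the 54 s allowed. No verdict is reported, so the checks below are my own.

**How it went:**
- **Finding the slots:** The wrist camera showed the panel clamped about 7 mm off the frame's middle. I lined the tabs up with it from the pictures, and they went in without touching.
- **Pushing down:** I lowered in steps of 1 mm or less. The catch gave way at a push of about 16 N. After that the force fell away, and the holder bottomed out at a similar push. I did not measure the rack's total load; at 3 to 4 times the push it would be about 65 N at most, under the 90 N limit.

**Last checks, after opening the fingers and lifting clear:**

| Check | Measured | Needed |
|---|---|---|
| holder_fin above upper_slots | about 11.7 mm | 9 to 16.5 mm |
| holder_fin in front of the panel | about 37 mm | 32 to 41 mm |
| holder_fin sideways of upper_slots | about 8 mm | within 15 mm |
| Square to the panel | about 0.05° off | within 0.12 rad (6.9°) |
| Lean of the fin's top | about 0.1° | within 0.12 rad (6.9°) |

- **Robot clear:** The wrist force was under 1 N and the gripper was about 86 mm above the fin's top.
- **Other objects:** The arm met no contact on its way past them, but I did not measure their positions again.

No check failed. The panel's front face read 511 to 512 mm between pictures, within the cameras' 2 mm accuracy.

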